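# Hang up the ear defenders from the roll-top store

## Task

Roll the slatted door of the bench store all the way open by pushing its lip, take out the ear defenders and hang them by their headband over the bar of the steel rail, one cup on each side, and let go. Then roll the slatted door fully shut again. Do not knock the ear defenders over or drop them on the bench, and leave the other things on the bench and in the store standing where they are.

Things in the scene. Friction and masses are not known exactly. Their poses are not given: they have to be found in the camera images.
- store: Fixed wooden roll-top bench store, 345 mm deep (x), 290 wide (y), 182 high. Origin: on the bench under its middle; +x runs from its front (x = -172 mm, towards the robot) to its back. Inside: floor 12 mm above the bench, 260 mm clear width; front wall 152 mm high. With the door open, the mouth in the top is clear from x = -155 to 0 mm; side rims up to 182 mm high.
- tambour (a joint): Door of the store: 13 hinged wooden slats, 16 x 8 mm, on a curved track over the top and down inside the back, under a cover that starts 25 mm behind the open lip, up to 13 mm above the slats. Value: angle (rad) of the front slat along its arc towards store +x: 0 = shut, 0.484 = open, stops at both. Starts at 0 to 0.09. Stays where left; needs 3 to 8 N at the lip.
- lip_top (a point): Middle of the top edge of the door's lip: upright strip on the front slat, 150 mm long (store y), 10 mm thick, 34 mm high. It moves on an arc of radius 368 mm about a level axis at x -64, z -160 mm in the store's frame: x -157, z 197 mm (shut), x -64, z 209 (top), x 20, z 199 (open); the lip stays radial. The mouth is before it, slats behind. Push its front face to open, its rear face to shut.
- ears: Ear defenders, 0.22 kg, rigid, standing on their two cups on the store's floor. 148 mm span (own y), 56 mm deep (own x), 130 mm high. Origin: middle of the underside (level with the cup bottoms); z up. Cups: blocks 56 x 30 x 56 mm, inner faces 88 mm apart (y = +-44 mm). A steel band 20 mm wide arches over them; its flat crown's underside is 90 mm above the origin. Starts within 0.15 rad of square to the store.
- ears_pad (a point): Grip point on the ear defenders: in the black head cushion on top of the crown, a block 32 mm (own x) x 62 mm (own y) x 36 mm high, from 94 to 130 mm above the origin; this point is on its axis, 118 mm above the origin. Grip it across its 32 mm, from above.
- ears_seat (a point): Middle of the underside of the headband's crown, 90 mm above the ear defenders' origin: the place that rests on the bar.
- rail: Fixed steel rail stand: base plate 110 x 300 x 12 mm, two posts 260 mm apart and a level round bar between them along own y, 16 mm thick, its top 158 mm above the bench. Origin: on the bench under the middle; z up.
- bar_mid (a point): Middle of the bar, on its axis, 150 mm above the bench.
- jar: Loose bystander in the store: glass paint jar 40 mm across, 65 mm high, on the store's floor at the +y side of the ear defenders. Origin: underside.
- thinner: Loose bystander: white bottle 48 mm across, 130 mm high, about 140 mm behind (own +x of) the rail. Origin: underside.
- pot: Loose bystander: paint jar 44 mm across, 55 mm high, between the store and the rail. Origin: underside.
- driver: Loose bystander: screwdriver 170 mm long, lying between the store and the rail. Origin: underside, middle.
- sander: Loose bystander: sanding block 50 x 100 x 36 mm, between the store and the rail. Origin: underside.

How it is judged (in metres and radians):
On the way, in this order (a step that is already met when the one before it is completed fails the run):
1. the slatted door is rolled fully open (joint over 0.44 of 0.484 rad) (value of joint tambour above 0.44 rad), for 0.2 s.
2. the ear defenders hang by the headband over the bar, one cup on each side, released (z of ears_seat in the frame of rail between 0.148 and 0.172 m and x of ears_seat in the frame of rail between -0.035 and 0.035 m and y of ears_seat in the frame of rail between -0.11 and 0.11 m and angle between ears's own z axis and vertical below 0.5 rad and contact force between ears and rail above 0.5 N and contact force between ears and the fingers below 0.1 N), for 0.3 s.
At the end, for the whole second after the job is handed in: The ear defenders hang at rest on the bar, let go, with the underside of the crown within 10 mm below to 14 mm above the bar's top, within 35 mm of the bar sideways, within 110 mm of the bar's middle along it, and tilted less than 0.5 rad; the slatted door is shut to within 0.02 rad (7 mm) (all of step 2 and linear speed of ears below 0.08 m/s and value of joint tambour below 0.02 rad); the robot touches nothing.
It fails at once if the ear defenders fall over or come down on the bench (crown's underside lower than 94 mm above the bench; it is at 102 mm in the store) (height (world z) of ears_seat below 0.094 m).
It fails at once if a bystander is shifted by more than 40 mm or knocked over (distance of any of jar, thinner, pot, driver, sander from where it was at the start of the episode above 0.04 m or angle between any of jar, thinner, pot's own z axis and vertical above 0.6 rad).
It also fails if it takes over 69 s, if anything falls off the work surface, if the arm or the gripper's body presses on something with over 40 N, if the wrist force passes 120 N, or if a joint passes its speed limit or range.

## Robot

A 6-joint arm with a two-finger parallel gripper is mounted at the origin on the work surface. World frame = base frame: x ahead of the robot, y to its left, z up, the work surface at z = 0. Lengths are in m, angles in degrees, forces in N, time in s.
With the tool pointing down it reaches from about 0.275 to 0.825 m from the base axis. Payload 4.9 kg.
Tool frame: the origin (TCP) lies midway between the tips of the shut fingers; the grasp point (between the pads) lies 19 mm behind it; z points along the fingers, x is the direction in which the jaws open and shut, and the axes are right-handed (so a half turn about z gives the same grasp; the last joint's range is limited). The gripper opens to 85 mm and grips with 20 to 120 N. Pads are 22 mm wide; open, the fingers measure 114 mm over their backs; the gripper's body (76 mm by 85 mm) begins 54 mm behind the grasp point. The pads swing forward as they close: fully open they stand 13 mm farther back than shut.
Start: joints at [-78.908, 18.69, -11.035, 60.275, 0, 82.311], TCP at [0.177, -0.521, 0.231] pointing down, gripper open.
Joint ranges: [-152.03, 152.03], [-55.5, 102.48], [-74.3, 77.21], [-110.64, 120.58], [-84.22, 78.4], [-180, 180]. Speed limits (degrees/s): [147.25, 147.25, 180, 180, 180, 180].

## Interface

Orientations are given as [roll, pitch, yaw] about the fixed x, y, z axes, in that order (R = Rz(yaw) Ry(pitch) Rx(roll)).
In Python, from bench import manip gives the robot as it stands. The module is installed in compiled form; this text tells all that it offers. Calls block until the motion is done:
- manip.move_ptp(position, orientation): joint-space move of the TCP to a pose.
- manip.move_straight(position, orientation=None, velocity=0.15, until_force=None): straight line of the TCP; orientation=None keeps the orientation; velocity is the mean speed in m/s. With until_force (N) it stops when the force on the tool has changed by that much, and returns True; else False.
- manip.move_joints(angles): joint-space move.
- manip.grip(opening, force=None): finger opening in m; force is the grip in N (None keeps the last); returns when the fingers have stopped.
- manip.pause(seconds).
- manip.ik(position, orientation): joint angles nearest the present ones, or None.
- manip.grab_frame(name): name is "scene" or "top" or "wrist"; returns (picture, depth): 400x640x3 uint8, blue, green, red; 400x640 float32, m along the optical axis (not along the pixel's ray), 0 where there is no reading.
- manip.get_calibration(name): a dict with "fx", "fy", "cx", "cy" (pixels), "R" (3x3) and "t" (3): a world point X has camera coordinates R X + t. Camera axes: x right, y down, z forward; pixel columns grow to the right and rows downward; lengths in m; the calibration is good to about 2 mm. The wrist camera is an equidistant fisheye: a pixel r from the principal point sees the ray r / f radians off the axis. A picture is of the moment at which its call begins: read the wrist's pose just before it. get_calibration takes no time and is no camera call; for the wrist camera it gives the pose at the moment of the call.
A pose or a line that the arm cannot do raises manip.Unreachable and nothing moves.
- manip.sign_off(): hands the job in, once; it reports no verdict.
Trained networks look in the newest picture that a camera, given by its name, has taken for a name from the list of things; names that differ only in an ending like _2 or _b are one class to them, and where a whole thing is asked for, a point or a joint stands for the part that bears it (a point fixed in the world has none). Each returns a list of dicts, best first, with "confidence" (0 to 1); they miss things now and then, are a little off and sometimes report something else, mostly with a low value. They report only what shows in the picture. A call takes as long as a camera call.
- manip.look_for(camera, thing): "point" ([column, row] in pixels, amid what is visible of it).
- manip.masks_of(camera, thing): "pixels" (400x640 bool, what is visible of it) and "point" ([column, row] in pixels, amid what is visible of it).
- manip.landmark_of(camera, thing): "point" ([column, row] in pixels: a listed point, or the origin of a listed thing).
Readings, each from a call of its own:
- manip.read_t(): time.
- manip.read_joints(): joint angles.
- manip.read_joint_velocities(): joint speeds.
- manip.read_effort(): joint torques, N m.
- manip.read_position(): TCP position.
- manip.read_ee_rot(): TCP orientation.
- manip.read_wrist_force(): force on the tool from outside, world axes, zero at the start.
- manip.read_ft_torque(): the same for the moment, N m.
- manip.read_width(): finger opening in m.
Only numpy, scipy, OpenCV 4.12 (cv2) and the standard library are available. Lean on these libraries where they do the work, as an engineer would, in place of code of your own. Each camera call takes 0.05 s, during which the arm holds its last target.

## Working session

There is one attempt and no reset: what is moved stays moved. The work goes in short steps, each a Python script; the robot and the scene stay as the last script left them, time stands still between calls to the robot, and variables do not carry over. Pictures are saved under pics/ and viewed, and the job is handed in when it is done.

```bash
mkdir -p pics
cat > h.py <<'E'
from bench import manip as m
import numpy as np, cv2
def cal(n):
    c=m.get_calibration(n); return c,np.array(c["R"]),np.array(c["t"])
def deproj(n,u,v,d):
    c,R,t=cal(n); p=np.array([(u-c["cx"])/c["fx"]*d,(v-c["cy"])/c["fy"]*d,d]); return R.T@(p-t)
def onplane(n,u,v,z):
    c,R,t=cal(n); r=R.T@np.array([(u-c["cx"])/c["fx"],(v-c["cy"])/c["fy"],1]); o=-R.T@t
    return o+r*(z-o[2])/r[2]
def cloud(n,D,M):
    c,R,t=cal(n); v,u=np.nonzero(M&(D>0)); d=D[v,u]
    P=np.stack([(u-c["cx"])/c["fx"]*d,(v-c["cy"])/c["fy"]*d,d],1); return (P-t)@R
E
python3 - <<'E'
from h import *
for n in ("scene","top"):
    I,D=m.grab_frame(n); cv2.imwrite(f"pics/{n}0.png",I); np.save(f"pics/{n}0.npy",D)
    c,R,t=cal(n); print(n,-R.T@t,c["fx"])
    for th in ("store","lip_top","ears","ears_pad","rail","bar_mid","jar","thinner","pot","driver","sander"):
        r=m.landmark_of(n,th)[:2]
        print(th,[(np.round(x["point"],1).tolist(),round(x["confidence"],2)) for x in r])
print(m.read_t())
E
```

```text
scene [1.01696495 0.02388681 1.34421506] 439.25889752231024
store [([262.1, 190.3], 0.67), ([332.7, 205.3], 0.27)]
lip_top [([257.5, 117.6], 0.56)]
ears []
ears_pad []
rail [([402.2, 214.3], 0.63)]
bar_mid [([409.9, 199.7], 0.91)]
jar []
thinner [([389.1, 251.1], 0.82)]
pot [([318.8, 255.6], 0.69)]
driver [([331.8, 205.7], 0.63)]
sander [([329.3, 159.7], 0.96)]
top [3.76669812e-01 1.19458072e-03 1.21757848e+00] 498.795327161293
store [([416.8, 223.1], 0.67)]
lip_top [([439.3, 283.2], 0.93), ([435.3, 243.2], 0.17)]
ears [([425.9, 251.5], 0.45)]
ears_pad [([322.6, 205.8], 0.34)]
rail [([229.2, 207.3], 0.76)]
bar_mid [([220.7, 192.4], 0.77), ([418.8, 224.3], 0.18)]
jar [([329.2, 266.0], 0.49)]
thinner [([244.3, 149.4], 0.95)]
pot [([331.9, 145.3], 0.74)]
driver [([320.5, 205.2], 0.85), ([331.1, 266.5], 0.28)]
sander [([326.5, 268.1], 0.85)]
1.2
```

View pics/scene0.png

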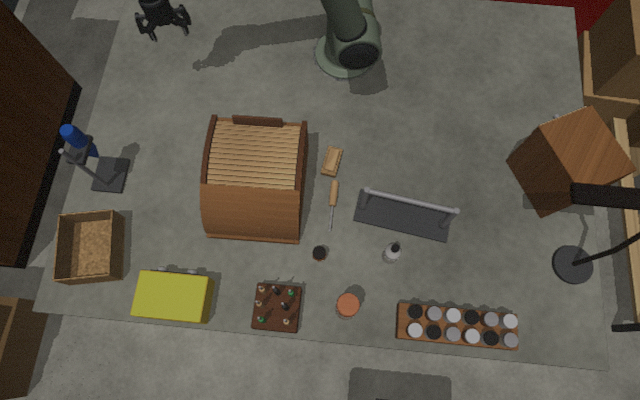

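View pics/top0.png

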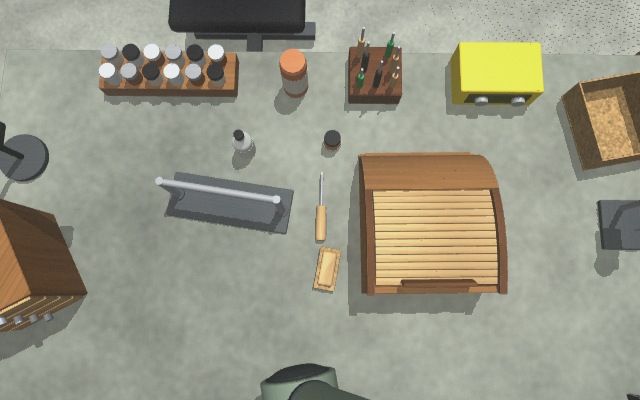

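The top view shows the store at right, with its lip at about (439,284), and the rail at left with its bar running from (159,181) to (277,200). The sander (327,268), driver (321,207) and pot (332,140) lie between them. The door is shut. Next I'll work out the poses.

Run:
```python
from h import *
I,D=m.grab_frame("top")
def pr(*a): print(*[np.round(x,4) if isinstance(x,np.ndarray) else x for x in a])
for th in("lip_top","store","rail","thinner","pot","driver","sander"):
    r=m.masks_of("top",th)
    if not r: print(th,"none");continue
    M=r[0]["pixels"]; P=cloud("top",D,M); pr(th,r[0]["confidence"],M.sum(),"min",np.percentile(P,2,0),"max",np.percentile(P,98,0))
    np.save(f"pics/c_{th}.npy",P)
# top rims: store pts with z
P=np.load("pics/c_store.npy")
hi=P[(P[:,2]>0.15)]
rect=cv2.minAreaRect((hi[:,:2]*1000).astype(np.float32)); print("store rect",rect)
L=np.load("pics/c_lip_top.npy"); 
L=L[L[:,2]>L[:,2].max()-0.012]; rect=cv2.minAreaRect((L[:,:2]*1000).astype(np.float32)); print("lip",rect,L[:,2].max())
r=np.load("pics/c_rail.npy"); b=r[(r[:,2]>0.14)&(r[:,2]<.175)]
pr("bar",len(b),b.min(0),b.max(0)); rect=cv2.minAreaRect((b[:,:2]*1000).astype(np.float32)); print(rect)
b=r[(r[:,2]<.03)&(r[:,2]>.006)];print("base",cv2.minAreaRect((b[:,:2]*1000).astype(np.float32)))
for (u,v) in((159,181),(277,200)): pr("bar end",onplane("top",u,v,.155))
for p in ((362,293),(507,293)): pr("storecorner",onplane("top",*p,.15),D[p[1]-3,p[0]+(4 if p[0]<400 else -4)])
pr("lipends",onplane("top",402,283,.197),onplane("top",476,283,.197))
for n,p,z in (("top",(439.3,283.2),.197),("top",(220.7,192.4),.15),("scene",(257.5,117.6),.197),("scene",(409.9,199.7),.15),("top",(416.8,223.1),0),("scene",(262.1,190.3),0)): pr(n,p,onplane(n,*p,z))
```

```text
lip_top 0.85 1064 min [ 0.3929 -0.3555  0.1602] max [ 0.414  -0.1198  0.1999]
store 0.83 19752 min [ 0.3869 -0.3712  0.0208] max [ 0.701  -0.0877  0.1906]
rail 0.6 5607 min [0.5303 0.0895 0.0062] max [0.6559 0.3738 0.1596]
thinner 0.67 509 min [0.7062 0.1753 0.006 ] max [0.744  0.2197 0.1319]
pot 0.72 5647 min [0.53   0.0907 0.0036] max [0.6557 0.3735 0.1596]
driver 0.8 456 min [ 0.5039 -0.0046 -0.0007] max [0.6528 0.0223 0.0284]
sander 0.71 831 min [ 0.3884 -0.0343  0.018 ] max [0.4824 0.0174 0.0402]
store rect ((506.1214294433594, -233.2668914794922), (251.68399047851562, 292.3890380859375), 1.2224617004394531)
lip ((398.1683044433594, -234.891845703125), (11.22825813293457, 149.16082763671875), 1.78214693069458) 0.2023047599975819
bar 936 [0.5657 0.0962 0.1403] [0.6216 0.3717 0.1648]
((593.8538208007812, 233.76536560058594), (277.7658996582031, 18.230209350585938), 81.52774810791016)
base ((593.951416015625, 233.4076690673828), (300.51123046875, 110.67591094970703), 81.56147766113281)
bar end [0.6125 0.3624 0.155 ]
bar end [0.5735 0.1028 0.155 ]
storecorner [ 0.3777 -0.0815  0.15  ] 1.0517284
storecorner [ 0.382  -0.3856  0.15  ] 1.0349199
lipends [ 0.3986 -0.1585  0.197 ] [ 0.4007 -0.3074  0.197 ]
top (439.3, 283.2) [ 0.3993 -0.2336  0.197 ]
top (220.7, 192.4) [0.5898 0.227  0.15  ]
scene (257.5, 117.6) [ 0.3974 -0.2325  0.197 ]
scene (409.9, 199.7) [0.5905 0.2311 0.15  ]
top (416.8, 223.1) [ 0.5488 -0.2279  0.    ]
scene (262.1, 190.3) [ 0.5528 -0.2226  0.    ]
```

Run:
```python
import cv2
I=cv2.imread("pics/top0.png"); cv2.imwrite("pics/top0z.png",cv2.resize(I[140:310,340:520],None,fx=4,fy=3.5,interpolation=cv2.INTER_CUBIC))
```

```text
(no output)
```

View pics/top0z.png

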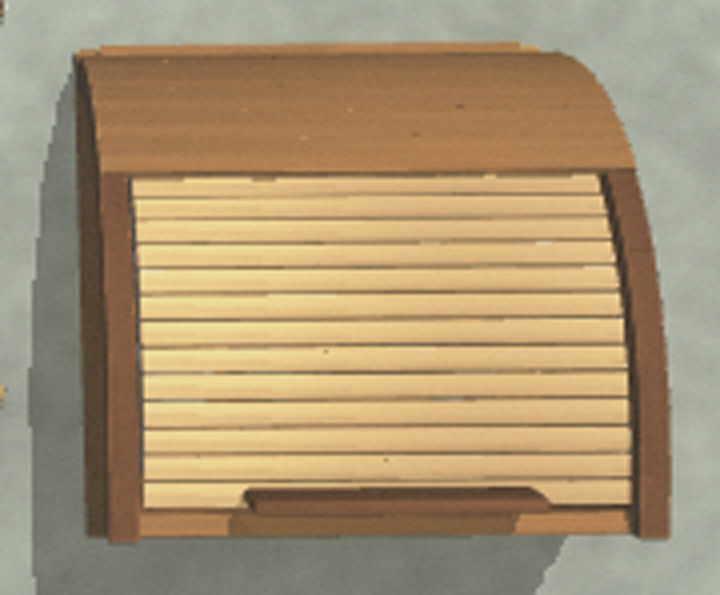

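```bash
cat >> h.py <<'E'
from scipy.spatial.transform import Rotation as Ro
SO=np.array([0.5535,-0.2335,0]); SY=np.deg2rad(1.3)
RS=Ro.from_euler('z',SY).as_matrix()
def toolrpy(z,x):
    z=z/np.linalg.norm(z); x=x-z*(x@z); x/=np.linalg.norm(x); return Ro.from_matrix(np.column_stack([x,np.cross(z,x),z])).as_euler('xyz',degrees=True)
def lip_pose(q,off,rad,s=1,yo=0.):  # q joint value, off tangential offset, rad radius; jaws along store y
    a=-0.2555+q; e=np.array([np.sin(a),0,np.cos(a)]); t=np.array([np.cos(a),0,-np.sin(a)])
    p=np.array([-.064,yo,-.16])+rad*e+off*t
    return SO+RS@p, toolrpy(-(RS@e),RS@np.array([0,s,0]))
E
python3 - <<'E'
from h import *
print(m.read_ee_rot())
for s in(1,-1):
    for q,o in((0,-.06),(0.03,-.02),(.484,-.016),(.5,.06),(0,.016)):
        p,r=lip_pose(q,o,.352,s); print(s,q,np.round(p,3),np.round(r,1),m.ik(p,r))
E
```

```text
[ 1.79999489e+02  2.14945391e-03 -7.12176524e+01]
1 0 [ 0.343 -0.238  0.165] [165.4   0.   91.3] [-53.93818934   0.94819441 -45.56961165  35.01125964  11.983177
 -54.34751051]
1 0.03 [ 0.391 -0.237  0.179] [167.1  -0.   91.3] [-46.97537259   4.56615779 -39.02739365  37.72565085   9.60644566
 -47.54454526]
1 0.484 [ 0.554 -0.233  0.186] [-166.9    0.    91.3] [-26.79963551  35.55749347   7.87274169  73.90860022  -6.12459057
 -27.47729467]
1 0.5 [ 0.633 -0.232  0.167] [-166.     0.    91.3] [-23.72351772  45.99982635  24.18142343  80.9204708   -5.87703078
 -24.3669087 ]
1 0 [ 0.416 -0.237  0.185] [165.4   0.   91.3] [-45.30754642   5.37601994 -37.54648782  36.90413855  10.58240614
 -45.66290656]
-1 0 [ 0.343 -0.238  0.165] [-165.4    0.   -88.7] [-53.93818934   0.94819441 -45.56961165  35.01125964  11.983177
 125.65248949]
-1 0.03 [ 0.391 -0.237  0.179] [-167.1    0.   -88.7] [-46.97537259   4.56615779 -39.02739365  37.72565085   9.60644566
 132.45545474]
-1 0.484 [ 0.554 -0.233  0.186] [166.9  -0.  -88.7] [-26.79963551  35.55749347   7.87274169  73.90860022  -6.12459057
 152.52270533]
-1 0.5 [ 0.633 -0.232  0.167] [166.    0.  -88.7] [-23.72351772  45.99982635  24.18142343  80.9204708   -5.87703078
 155.6330913 ]
-1 0 [ 0.416 -0.237  0.185] [-165.4    0.   -88.7] [-45.30754642   5.37601994 -37.54648782  36.90413855  10.58240614
 134.33709344]
```

Run:
```python
from h import *
m.grip(0.0)
m.move_ptp(*lip_pose(0,-.06,.353,-1))
print(m.move_straight(*lip_pose(0,0,.353,-1),velocity=.05,until_force=4), m.read_position(),m.read_wrist_force())
print(lip_pose(0,-.016,.353,-1)[0])
for n in("top","scene"):
    I,D=m.grab_frame(n); cv2.imwrite(f"pics/{n}1.png",I)
print(m.read_t())
```

```text
True [ 0.38507149 -0.23715819  0.17722249] [-0.91653816 -0.07818796 -0.18264166]
[ 0.38484942 -0.23732722  0.17749691]
4.5833
```

View pics/top1.png

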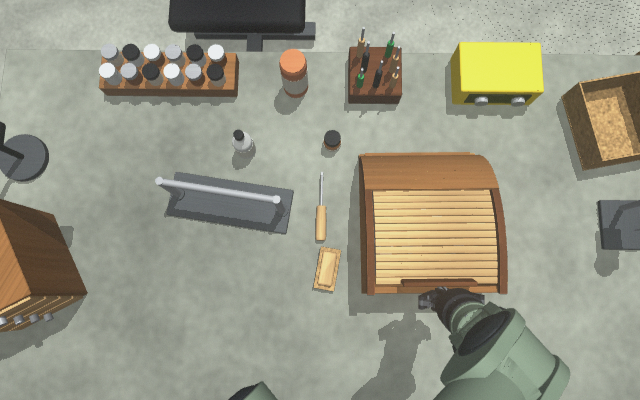

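The finger touched the lip's front face within 0.3 mm of where I predicted. Now I'll push along the arc.

Run:
```python
from h import *
for q in (.1,.2,.3,.4,.46):
    s=m.move_straight(*lip_pose(q,-.016,.353,-1),velocity=.08); print(q,s,np.round(m.read_wrist_force(),1))
print(m.move_straight(*lip_pose(.505,-.016,.353,-1),velocity=.03,until_force=18),m.read_position(),m.read_wrist_force(),lip_pose(.484,-.016,.353,-1)[0])
p,r=lip_pose(.48,-.04,.353,-1); m.move_straight(p,r)
m.move_straight(p+[-.03,0,.12],velocity=.2)
m.move_ptp([.33,-.12,.40],[180,0,-88.7])
for n in("top","scene"):
    I,D=m.grab_frame(n); cv2.imwrite(f"pics/{n}2.png",I); np.save(f"pics/{n}2.npy",D)
    for th in ("lip_top","ears","ears_pad","ears_seat","jar"):
        R=m.landmark_of(n,th)[:2]; print(n,th,[(np.round(x["point"],1).tolist(),round(x["confidence"],2)) for x in R])
    for th in ("ears_pad","jar"):
        for x in m.masks_of(n,th)[:1]:
            P=cloud(n,D,x["pixels"]); print(n,th,x["confidence"],len(P),np.round(np.percentile(P,[2,50,98],axis=0),4).tolist()); np.save(f"pics/{n}2_{th}.npy",x["pixels"])
print(m.read_t())
```

```text
0.1 False [-35.6  -2.8  17.6]
0.2 False [-13.2   1.    7.9]
0.3 False [ 0.3  0.8 -0.2]
0.4 False [ 0.2  0.1 -0.1]
0.46 False [-11.8   0.3   9.3]
True [ 0.54165725 -0.23419137  0.1904947 ] [-12.98681696   0.05831642  12.68803364] [ 0.55387621 -0.23349146  0.18744883]
top lip_top [([436.3, 205.4], 0.56)]
top ears [([425.6, 252.8], 0.64)]
top ears_pad [([439.7, 244.8], 0.94)]
top ears_seat [([431.7, 243.0], 0.68)]
top jar [([381.4, 249.7], 0.57)]
top ears_pad 0.74 1201 [[0.4578, -0.3157, 0.0263], [0.4812, -0.2332, 0.0944], [0.5083, -0.1736, 0.1452]]
top jar 0.69 248 [[0.4598, -0.1575, 0.0381], [0.4751, -0.1382, 0.0761], [0.4936, -0.1231, 0.0809]]
scene lip_top [([250.7, 166.8], 0.59)]
scene ears [([260.5, 172.0], 0.82)]
scene ears_pad [([250.1, 151.1], 0.55)]
scene ears_seat [([252.6, 157.8], 0.93)]
scene jar [([284.9, 172.0], 0.69)]
scene jar 0.56 129 [[0.4598, -0.157, 0.0453], [0.4789, -0.1375, 0.0759], [0.494, -0.1219, 0.0815]]
10.5083
```

View pics/top2.png

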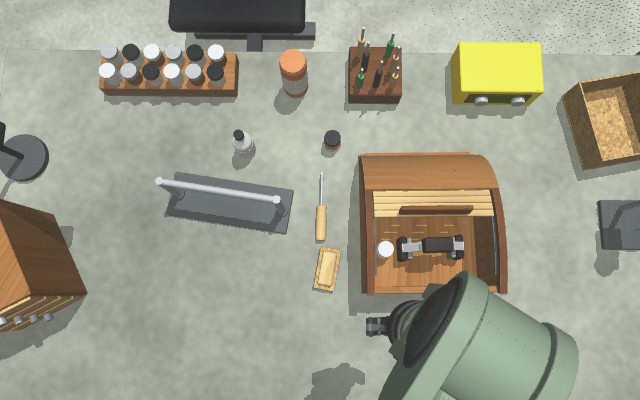

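The door is mostly open. In the top view the lip is at about (436,208), the ear-defender cushion at (438,244) and the jar at (386,249). I need to know whether the door reached its stop, and the exact ear pose.

Run:
```python
from h import *
I=cv2.imread("pics/top2.png");D=np.load("pics/top2.npy")
# lip top points
M=np.zeros((400,640),bool);M[195:220,390:480]=1
P=cloud("top",D,M); P=P[P[:,2]>.192]; print("lip",len(P),np.round(np.percentile(P,[2,50,98],axis=0),4).tolist())
S=(P-SO)@RS; S=S[S[:,2]>.195]; print("lip mid store",(np.percentile(S,[2,98],axis=0)).round(4).tolist(), cv2.minAreaRect((S[:,:2]*1000).astype(np.float32)))
M[:]=0;M[232:262,390:475]=1
P=cloud("top",D,M); 
T=P[(P[:,2]>.135)&(P[:,2]<.155)]; print("pad",len(T),np.round(np.percentile(T,[1,50,99],axis=0),4).tolist(),cv2.minAreaRect((T[:,:2]*1000).astype(np.float32)))
C=P[(P[:,2]>.055)&(P[:,2]<.135)&(P[:,1]<-.165)];print("cups/band",len(C),np.round(np.percentile(C,[1,50,99],axis=0),4).tolist(),cv2.minAreaRect((C[:,:2]*1000).astype(np.float32)))
cv2.imwrite("pics/top2z.png",cv2.resize(I[190:300,355:515],None,fx=5,fy=5,interpolation=cv2.INTER_CUBIC))
```

```text
lip 431 [[0.5463, -0.3028, 0.1926], [0.5515, -0.2336, 0.2019], [0.5593, -0.1597, 0.2066]]
lip mid store [[-0.0059, -0.0697, 0.1957], [0.0046, 0.0736, 0.2067]] ((-0.7997164726257324, 1.9545516967773438), (11.874853134155273, 149.29421997070312), 0.7904945015907288)
pad 427 [[0.4685, -0.277, 0.1367], [0.4837, -0.2463, 0.142], [0.4994, -0.2164, 0.1461]] ((483.8128967285156, -247.54425048828125), (31.808046340942383, 63.60858917236328), 3.2042179107666016)
cups/band 700 [[0.4557, -0.319, 0.0575], [0.4799, -0.2083, 0.0704], [0.5111, -0.1738, 0.1318]] ((483.36883544921875, -246.98471069335938), (54.02288055419922, 147.33604431152344), 3.1076431274414062)
```

View pics/top2z.png

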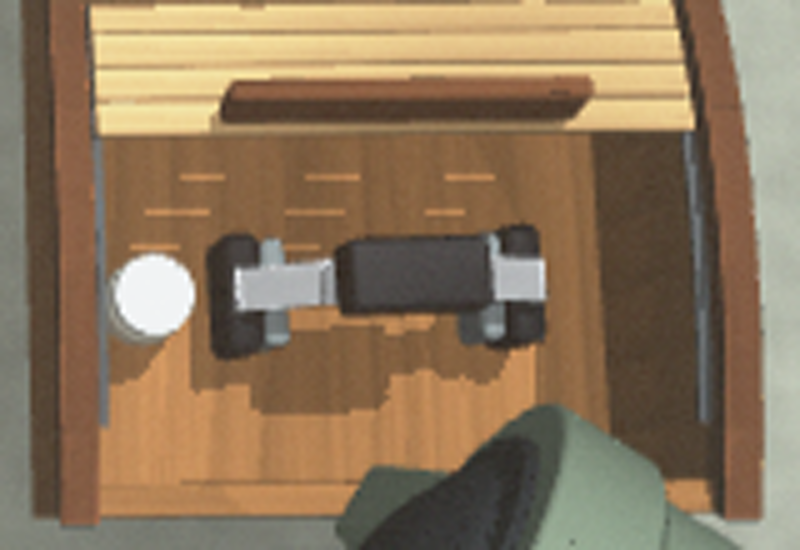

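The lip is at store x of about -1 mm, so q is about 0.43: not quite open. The upward force suggests the tip was dragging on the slats. I'll push again at a slightly larger radius.

Run:
```python
from h import *
p,r=lip_pose(.42,-.05,.358,-1); m.move_ptp(p+[0,0,.08],r); m.move_straight(p,r,velocity=.15)
for q in (.42,.45,.47,.484,.492):
    p,r=lip_pose(q,-.016,.358,-1); m.move_straight(p,r,velocity=.05); print(q,np.round(m.read_wrist_force(),1),np.round(m.read_position()-p,4))
m.pause(.3); print(m.read_wrist_force())
I,D=m.grab_frame("top"); cv2.imwrite("pics/top3.png",I)
M=np.zeros((400,640),bool);M[185:220,390:480]=1
P=cloud("top",D,M);S=(P-SO)@RS; S=S[(S[:,2]>.192)&(abs(S[:,1])<.075)]; print(len(S),np.percentile(S,[2,50,98],axis=0).round(4).tolist())
print(m.read_t())
```

```text
0.42 [-0.1 -0.2  0.5] [-0.0002  0.0001 -0.0002]
0.45 [-7.2  0.2  5.2] [-0.0024 -0.0002  0.0006]
0.47 [-16.7   0.6  11.9] [-0.0058 -0.0003  0.0012]
0.484 [-23.1   0.2  15.6] [-0.0085 -0.0003  0.0017]
0.492 [-28.4   0.3  19. ] [-0.0103 -0.0004  0.0022]
[-27.08330313   0.10236297  18.41200727]
170 [[0.0043, 0.0432, 0.1937], [0.0125, 0.0561, 0.2749], [0.0286, 0.0743, 0.2893]]
14.475
```

View pics/top3.png

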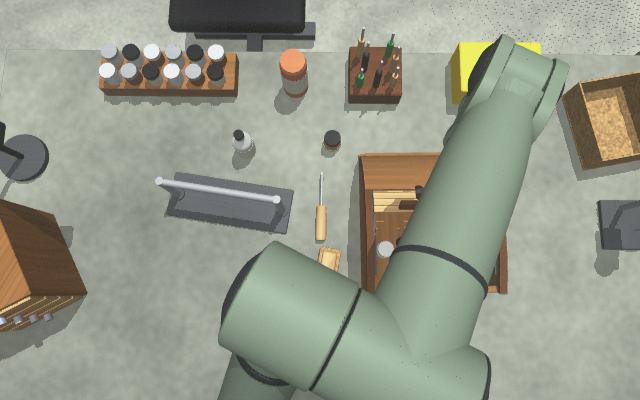

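Run:
```python
from h import *
p,r=lip_pose(.45,-.05,.358,-1); m.move_straight(p,r); m.move_straight(p+[-.03,0,.12],velocity=.25)
m.move_ptp([.33,-.12,.40],[180,0,-88.7])
I,D=m.grab_frame("top"); cv2.imwrite("pics/top4.png",I); cv2.imwrite("pics/top4z.png",cv2.resize(I[150:300,355:515],None,fx=5,fy=4,interpolation=cv2.INTER_CUBIC))
M=np.zeros((400,640),bool);M[185:220,390:480]=1
P=cloud("top",D,M);S=(P-SO)@RS; S=S[(S[:,2]>.195)&(S[:,2]<.215)&(abs(S[:,1])<.075)]; print(len(S),np.percentile(S,[2,50,98],axis=0).round(4).tolist(), cv2.minAreaRect((S[:,:2]*1000).astype(np.float32)))
I,D=m.grab_frame("scene"); cv2.imwrite("pics/scene4.png",I)
print(m.read_t())
```

```text
393 [[-0.0055, -0.0684, 0.196], [-0.001, -0.0013, 0.2024], [0.0052, 0.0716, 0.2067]] ((-0.1723499298095703, 0.7926406860351562), (12.182168960571289, 148.13217163085938), 0.7610786557197571)
16.5333
```

View pics/top4z.png

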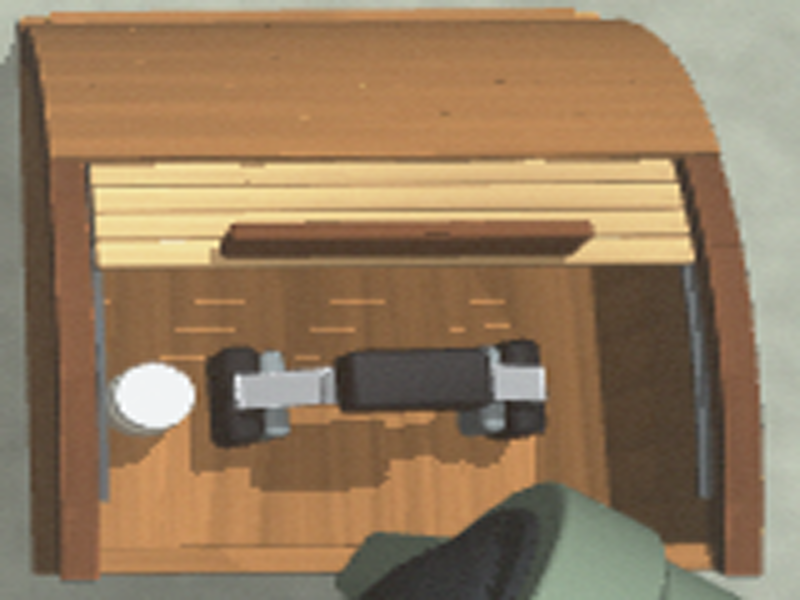

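Run:
```python
from h import *
a=cv2.imread("pics/top3.png");b=cv2.imread("pics/top4.png")
f=lambda I:cv2.resize(I[180:260,360:430],None,fx=5.5,fy=5.5,interpolation=cv2.INTER_CUBIC)
cv2.imwrite("pics/cmp34.png",np.hstack([f(a),f(b)]))
I,D=m.grab_frame("top")
for u in (400,436,470):
    print(u)
    for v in range(180,222,2):
        p=RS.T@(deproj("top",u,v,D[v,u])-SO); print(v,np.round(p,4), "r",round(float(np.hypot(p[0]+.064,p[2]+.16)),4)) if u==436 or v%6==0 else 0
```

```text
400
180 [0.0711 0.0665 0.1471] r 0.3355
186 [0.0554 0.0686 0.1573] r 0.3391
192 [0.0426 0.0688 0.155 ] r 0.3326
198 [0.0282 0.0703 0.1612] r 0.3342
204 [0.0139 0.0718 0.168 ] r 0.3372
210 [-0.0023  0.0754  0.1874] r 0.3528
216 [-0.0122  0.073   0.1693] r 0.3333
436
180 [ 0.0694 -0.0115  0.1509] r 0.3383
182 [ 0.0643 -0.0106  0.1538] r 0.339
184 [ 0.0587 -0.0092  0.159 ] r 0.3418
186 [ 0.0546 -0.0093  0.1574] r 0.3389
188 [ 0.0488 -0.0075  0.1642] r 0.3432
190 [ 0.0464 -0.0096  0.1542] r 0.333
192 [ 0.042  -0.0095  0.1538] r 0.3313
194 [ 0.0377 -0.0093  0.1536] r 0.3297
196 [ 0.032  -0.0076  0.1601] r 0.3341
198 [ 0.0271 -0.0067  0.1628] r 0.3354
200 [ 0.023  -0.0069  0.1612] r 0.3328
202 [ 0.0193 -0.0074  0.1579] r 0.3286
204 [ 0.0138 -0.0058  0.164 ] r 0.3332
206 [0.0033 0.0027 0.1997] r 0.366
208 [-0.0015  0.0038  0.2036] r 0.3689
210 [-0.0047  0.0026  0.1973] r 0.3622
212 [-0.0069 -0.      0.1852] r 0.3499
214 [-0.009  -0.0029  0.1716] r 0.3361
216 [-0.0127 -0.0036  0.1676] r 0.3316
218 [ 0.0053 -0.0383  0.0162] r 0.1893
220 [ 0.0007 -0.0387  0.0135] r 0.1852
470
180 [ 0.069  -0.0862  0.1493] r 0.3366
186 [ 0.0533 -0.0821  0.16  ] r 0.3408
192 [ 0.0405 -0.0819  0.1579] r 0.3346
198 [ 0.0267 -0.0801  0.1612] r 0.3337
204 [ 0.0126 -0.0776  0.1668] r 0.3357
210 [-0.0051 -0.068   0.1958] r 0.3606
216 [-0.013  -0.0765  0.165 ] r 0.329
```

View pics/cmp34.png

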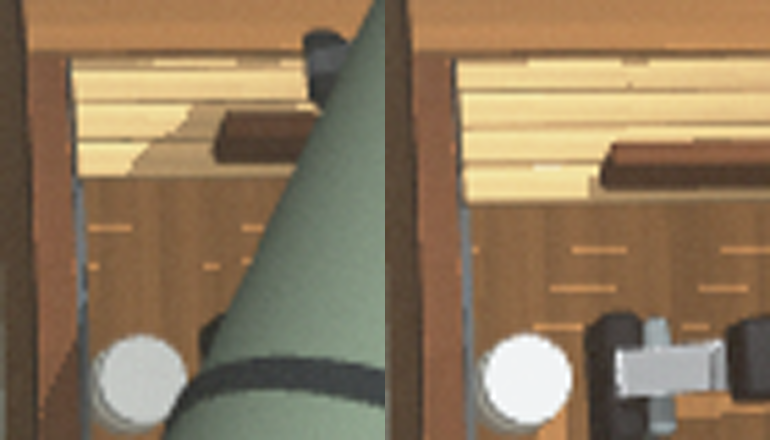

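View pics/scene4.png

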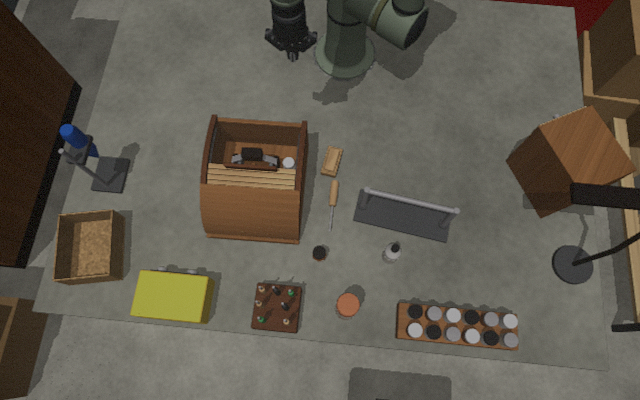

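The comparison of the left and right crops shows the lip sat about 5 px (11 mm) further back while I pushed, at roughly q 0.46. It slipped back to about 0.43 when I let go, which points to jamming from the 18 N I was pressing inward. I'll push again lower on the lip, nulling the radial force by feedback.

```bash
cat >> h.py <<'E'
def pushq(qs,off,rad,s=-1,v=.06,k=.0002,lim=None,yo=0.):
    # arc push with radial force nulling; off sign = side of the lip
    for q in qs:
        p,r=lip_pose(q,off,rad,s,yo); m.move_straight(p,r,velocity=v)
        f=RS.T@m.read_wrist_force(); a=-0.2555+q; fr=f@[np.sin(a),0,np.cos(a)]; ft=f@[np.cos(a),0,-np.sin(a)]
        d=RS.T@(m.read_position()-SO)-[-.064,yo,-.16]; th=np.arctan2(d[0],d[2]); R=np.hypot(d[0],d[2])
        print(f"q{q:.3f} rad{rad:.4f} act q{th+.2555-off/R:.4f} R{R:.4f} Ft{ft:.1f} Fr{fr:.1f}")
        rad+=np.clip(k*fr,-.003,.003)
        if lim and abs(ft)>lim: break
    return rad
E
python3 - <<'E'
from h import *
p,r=lip_pose(.38,-.04,.348,-1); m.move_ptp(p+[0,0,.08],r); m.move_straight(p,r,velocity=.15)
rad=pushq([.40,.42,.43,.44,.45,.46,.47,.48,.49],-.016,.348,v=.05,k=.0004,lim=35)
m.pause(.1); print(m.read_wrist_force(),m.read_t())
I,D=m.grab_frame("scene"); cv2.imwrite("pics/scene5.png",cv2.resize(I[100:260,180:340],None,fx=4,fy=3.6))
I,D=m.grab_frame("top"); cv2.imwrite("pics/top5.png",cv2.resize(I[150:300,355:515],None,fx=5,fy=4))
E
```

```text
q0.400 rad0.3480 act q0.3996 R0.3481 Ft-0.2 Fr0.4
q0.420 rad0.3482 act q0.4200 R0.3484 Ft-0.3 Fr0.3
q0.430 rad0.3483 act q0.4297 R0.3486 Ft0.5 Fr0.3
q0.440 rad0.3484 act q0.4361 R0.3488 Ft-5.2 Fr3.8
q0.450 rad0.3499 act q0.4405 R0.3492 Ft-9.4 Fr0.7
q0.460 rad0.3502 act q0.4460 R0.3492 Ft-15.1 Fr1.1
q0.470 rad0.3506 act q0.4507 R0.3493 Ft-19.4 Fr1.1
q0.480 rad0.3511 act q0.4552 R0.3493 Ft-24.9 Fr0.5
q0.490 rad0.3512 act q0.4600 R0.3493 Ft-30.0 Fr1.4
[-28.81588775  -1.79683091   7.62581686] 21.125
```

View pics/scene5.png

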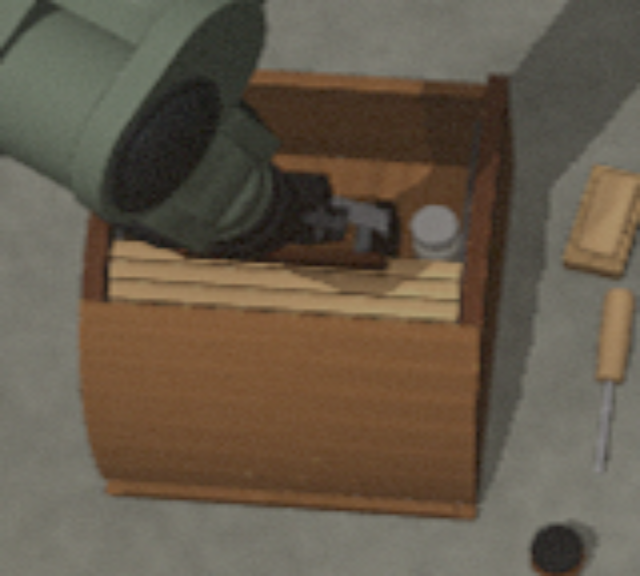

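View pics/top5.png

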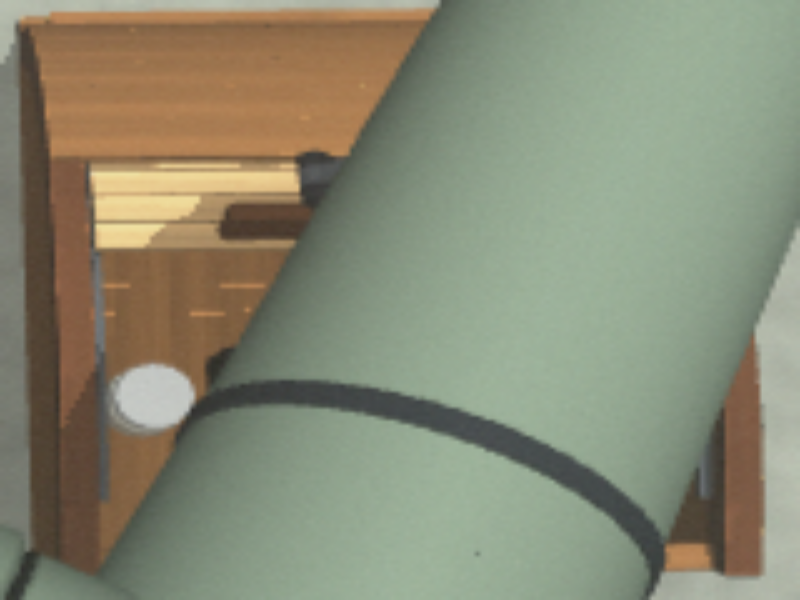

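Run:
```python
from h import *
pushq([.498,.506],-.016,.3512,v=.03,k=.0004,lim=37)
m.pause(.35); pushq([.506],-.016,.3515); print(m.read_t())
p,r=lip_pose(.40,-.03,.351,-1); m.move_straight(p,r,velocity=.04)
print(m.read_t())
m.move_straight(p+[-.03,0,.12],velocity=.25)
m.grip(.065)
m.move_ptp([.33,-.12,.40],[180,0,-88.7])
I,D=m.grab_frame("top"); cv2.imwrite("pics/top6.png",cv2.resize(I[150:300,355:515],None,fx=5,fy=4))
M=np.zeros((400,640),bool);M[185:220,390:480]=1
P=cloud("top",D,M);S=(P-SO)@RS; S=S[(S[:,2]>.195)&(S[:,2]<.215)&(abs(S[:,1])<.075)]; print(len(S),np.percentile(S,[2,50,98],axis=0).round(4).tolist())
M[:]=0;M[232:262,390:475]=1
P=cloud("top",D,M)
T=P[(P[:,2]>.135)&(P[:,2]<.155)]; print("pad",len(T),cv2.minAreaRect((T[:,:2]*1000).astype(np.float32)))
# plan IK checks
for yaw in(3.1,-176.9):
    for p in([.4836,-.2472,.114],[.4836,-.2472,.35]): print(yaw,p,m.ik(p,[180,0,yaw]))
for yaw in(81.5,-98.5):
    for p in([.594,.2337,.35],[.594,.2337,.165]): print(yaw,p,m.ik(p,[180,0,yaw]))
print(m.read_t())
```

```text
q0.498 rad0.3512 act q0.4634 R0.3494 Ft-34.9 Fr2.2
q0.506 rad0.3521 act q0.4661 R0.3494 Ft-39.9 Fr1.1
q0.506 rad0.3515 act q0.4661 R0.3494 Ft-40.5 Fr2.4
22.325
23.7583
386 [[-0.0047, -0.0686, 0.1957], [0.0003, 0.0036, 0.2021], [0.0057, 0.0716, 0.2063]]
pad 430 ((483.8819885253906, -246.97305297851562), (32.030094146728516, 62.498451232910156), 3.577298641204834)
3.1 [0.4836, -0.2472, 0.114] [-34.86292319  24.1339937  -21.57698784  44.28901846   0.
  52.03707681]
3.1 [0.4836, -0.2472, 0.35] [-34.86292319  15.20141571   1.3986904   76.1972747    0.
  52.03707681]
-176.9 [0.4836, -0.2472, 0.114] [ -34.86292319   24.1339937   -21.57698784   44.28901846    0.
 -127.96292319]
-176.9 [0.4836, -0.2472, 0.35] [ -34.86292319   15.20141571    1.3986904    76.1972747     0.
 -127.96292319]
81.5 [0.594, 0.2337, 0.35] [14.85529134 26.57004998 17.91520458 81.3451546   0.         23.35529134]
81.5 [0.594, 0.2337, 0.165] [14.85529134 30.66447793 -2.33656214 56.99895993  0.         23.35529134]
-98.5 [0.594, 0.2337, 0.35] [  14.85529134   26.57004998   17.91520458   81.3451546     0.
 -156.64470866]
-98.5 [0.594, 0.2337, 0.165] [  14.85529134   30.66447793   -2.33656214   56.99895993    0.
 -156.64470866]
25.9333
```

Step 1 was held at about q 0.466 under a 40 N push. The lip rests near 0.43 afterwards, which still leaves the mouth clear. Now the grasp.

Run:
```python
from h import *
m.grip(.055)
o=[180,0,3.4]; x,y=.4838,-.2471
m.move_ptp([x,y,.24],o); print(m.move_straight([x,y,.110],velocity=.12,until_force=12),m.read_position())
m.grip(.02,force=40); print("w",m.read_width(),m.read_wrist_force(),m.read_t())
m.move_straight([x,y,.16],velocity=.06); print("w",m.read_width(),m.read_wrist_force())
m.move_straight([x,y,.36],velocity=.2); print("w",m.read_width(),m.read_wrist_force(),m.read_t())
for n in("top","scene"):
    I,D=m.grab_frame(n); cv2.imwrite(f"pics/{n}7.png",I)
```

```text
False [ 0.48061676 -0.24625443  0.10846074]
w 0.03157417962041092 [-2.98384645 -0.64641378  1.3253375 ] 29.225
w 0.031172241079408632 [ 0.1197514  -0.40535493 -1.17259632]
w 0.031319292387705464 [-0.84095069  0.50743655 -1.49719024] 31.3583
```

View pics/scene7.png

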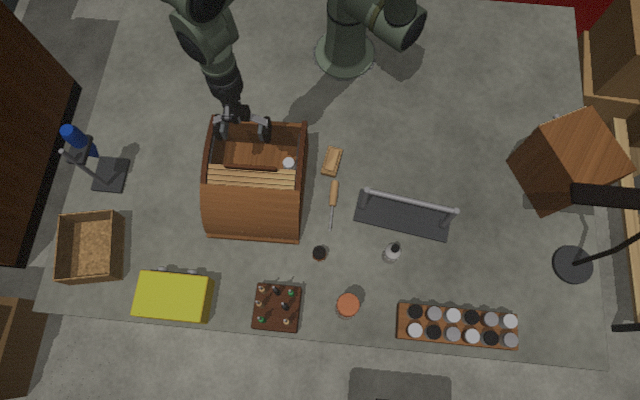

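The ear defenders are held: the width reads 31 mm and they hang in the gripper at about (243,130). Next I'll carry them over and lower them onto the bar.

Run:
```python
from h import *
o=[180,0,81.5]; x,y=.594,.2337
m.move_ptp([x,y,.33],o); print(m.read_position(),m.read_t())
m.move_straight([x,y,.20],velocity=.15)
print(m.read_position(),m.read_wrist_force())
I,D=m.grab_frame("top"); cv2.imwrite("pics/top8.png",cv2.resize(I[120:280,130:350],None,fx=3.5,fy=3.5))
I,D=m.grab_frame("scene"); cv2.imwrite("pics/scene8.png",cv2.resize(I[150:280,320:500],None,fx=4,fy=4))
print(m.read_t())
```

```text
[0.59438037 0.23247029 0.33015069] 33.2583
[0.59477231 0.2336929  0.20110728] [ 0.43364805 -0.09834355 -2.54652021]
34.375
```

View pics/scene8.png

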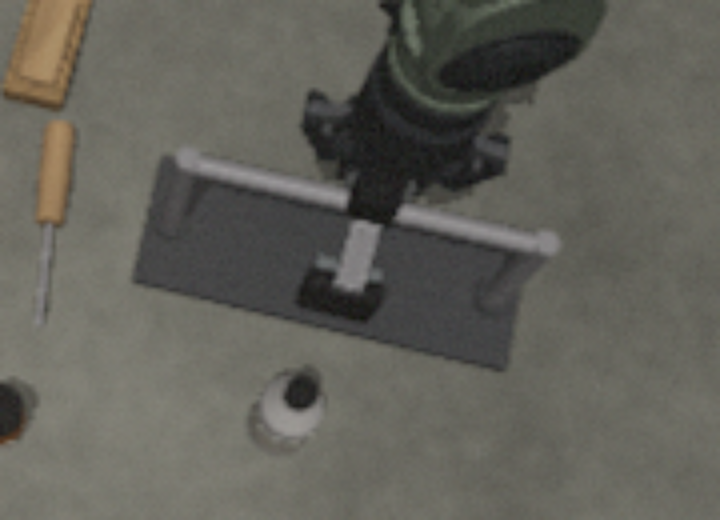

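View pics/top8.png

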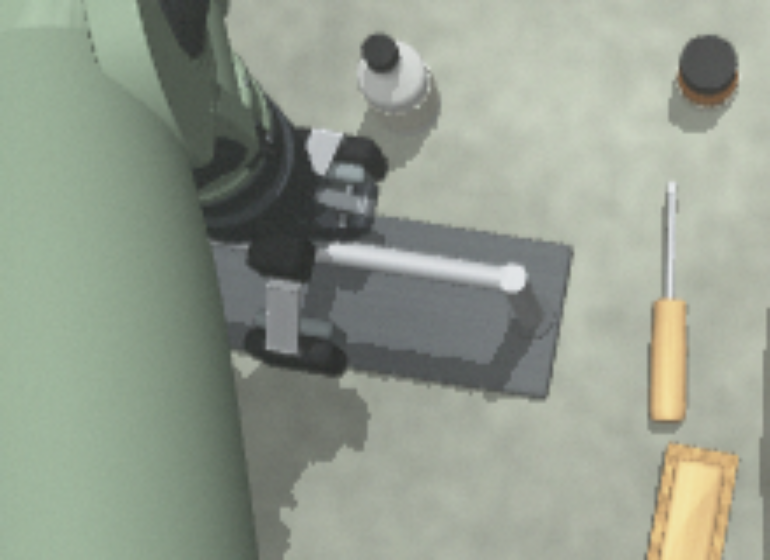

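Both views show the ear defenders straddling the bar, with one cup at the front and one behind. I'll lower, release and retreat.

Run:
```python
from h import *
x,y=.594,.2337
m.move_straight([x,y,.172],velocity=.1)
print(m.move_straight([x,y,.157],velocity=.02,until_force=2.5),m.read_position(),m.read_wrist_force())
m.grip(.05); print(m.read_width(),m.read_wrist_force())
p=m.read_position(); m.move_straight([p[0],p[1],.24],velocity=.1); m.move_straight([p[0],p[1],.34],velocity=.25)
m.grip(0.0)
m.move_ptp([.50,-.10,.36],[180,0,88]); 
print(m.read_t())
for n in("top","scene"):
    I,D=m.grab_frame(n); cv2.imwrite(f"pics/{n}9.png",I); np.save(f"pics/{n}9.npy",D)
    for th in("ears_pad","ears_seat"): print(n,th,[(np.round(q["point"],1).tolist(),round(q["confidence"],2),onplane(n,*q["point"],.186 if th=="ears_pad" else .158).round(3)) for q in m.landmark_of(n,th)[:1]])
```

```text
True [0.59443568 0.2338034  0.16581368] [-0.4143609  -0.16397606  4.153571  ]
0.04974132665074077 [-0.13142382  0.43162488 -0.32607746]
38.8833
top ears_pad [([217.0, 188.5], 0.85, array([0.591, 0.228, 0.186]))]
top ears_seat [([216.5, 184.5], 0.64, array([0.606, 0.235, 0.158]))]
scene ears_pad [([409.6, 193.0], 0.89, array([0.584, 0.223, 0.186]))]
scene ears_seat [([411.2, 200.4], 0.8, array([0.595, 0.233, 0.158]))]
```

View pics/top9.png

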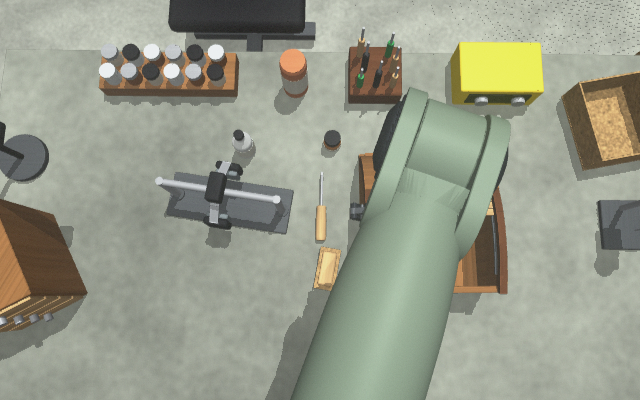

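View pics/scene9.png

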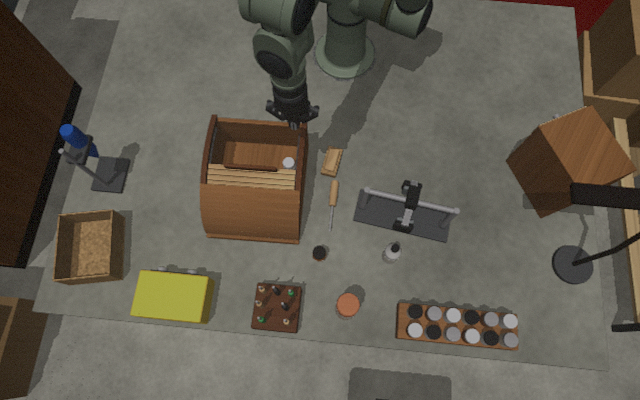

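The ear defenders hang on the bar, with the cushion at about (215,187) in the top view and a cup on either side. Now I'll close the door from behind the lip.

Run:
```python
from h import *
p,r=lip_pose(.44,.032,.45,1); m.move_ptp(p,r)
p,r=lip_pose(.44,.032,.357,1); print(m.move_straight(p,r,velocity=.1,until_force=10),m.read_wrist_force())
pushq([.42,.38,.32,.26,.20,.14,.08,.04,.02,.01,0,-.01],.016,.357,s=1,v=.08,k=.0003,lim=35)
print(m.read_t(),m.read_wrist_force())
```

```text
False [-0.29938973  0.58024266  0.19827941]
q0.420 rad0.3570 act q0.4221 R0.3581 Ft3.5 Fr0.1
q0.380 rad0.3570 act q0.3964 R0.3588 Ft18.8 Fr-7.3
q0.320 rad0.3548 act q0.3538 R0.3596 Ft32.5 Fr-5.8
q0.260 rad0.3531 act q0.2996 R0.3600 Ft33.2 Fr1.3
q0.200 rad0.3535 act q0.2046 R0.3559 Ft0.4 Fr0.2
q0.140 rad0.3536 act q0.1381 R0.3537 Ft-1.5 Fr0.5
q0.080 rad0.3537 act q0.0812 R0.3542 Ft0.8 Fr-0.0
q0.040 rad0.3537 act q0.0413 R0.3542 Ft0.3 Fr0.1
q0.020 rad0.3538 act q0.0208 R0.3542 Ft0.0 Fr-1.2
q0.010 rad0.3534 act q0.0099 R0.3537 Ft0.5 Fr-0.4
q0.000 rad0.3533 act q-0.0009 R0.3536 Ft0.3 Fr0.6
q-0.010 rad0.3534 act q-0.0050 R0.3542 Ft5.9 Fr-4.9
45.225 [ 7.01344111  0.37665163 -3.19972246]
```

Run:
```python
from h import *
pushq([-.015,-.02],.016,.353,s=1,v=.03,k=.0003,lim=25)
p,r=lip_pose(.03,.016,.36,1); m.move_straight(p,r,velocity=.05)
p,r=lip_pose(.06,.02,.44,1); m.move_straight(p,r,velocity=.2)
m.move_ptp([.30,.02,.36],[180,0,88])
print(m.read_t())
I,D=m.grab_frame("top"); cv2.imwrite("pics/top10.png",I); cv2.imwrite("pics/top10z.png",cv2.resize(I[150:310,355:515],None,fx=5,fy=3.7,interpolation=cv2.INTER_CUBIC))
D0=np.load("pics/top0.npy")
for d in(D0,D):
    M=np.zeros((400,640),bool);M[270:300,395:485]=1
    P=cloud("top",d,M);S=(P-SO)@RS; S=S[(S[:,2]>.19)&(S[:,2]<.215)&(abs(S[:,1])<.075)]; print(len(S),np.percentile(S,[2,50,98],axis=0).round(4).tolist(),S[:,0].mean())
print([(x["point"],x["confidence"]) for x in m.landmark_of("top","lip_top")[:1]])
```

```text
q-0.015 rad0.3530 act q-0.0050 R0.3543 Ft9.4 Fr-4.6
q-0.020 rad0.3516 act q-0.0049 R0.3539 Ft12.9 Fr2.4
47.95
386 [[-0.1612, -0.0696, 0.1911], [-0.1559, 0.0024, 0.1968], [-0.1503, 0.0723, 0.2008]] -0.15587596800252082
425 [[-0.1621, -0.0689, 0.1906], [-0.1572, 0.0007, 0.1962], [-0.1513, 0.0723, 0.2]] -0.1568028400080219
[([442.7, 281.5], 0.97)]
```

View pics/top10z.png

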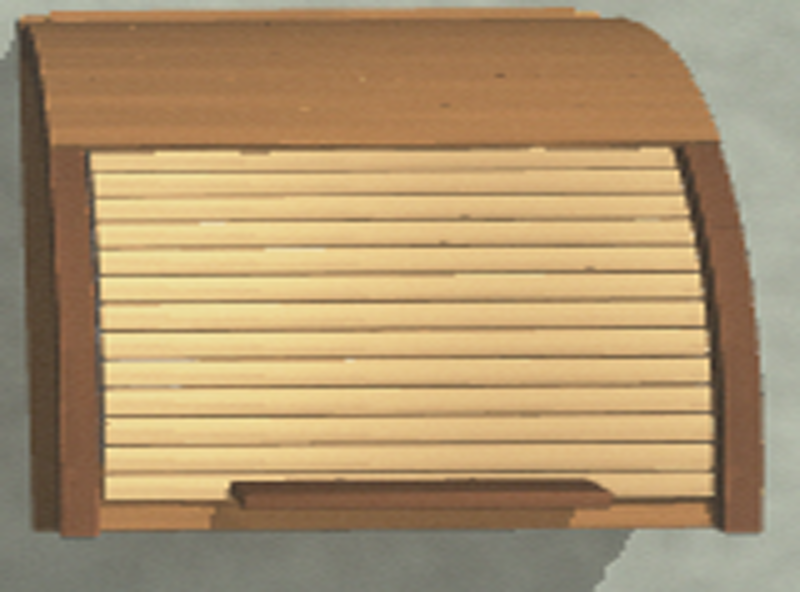

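View pics/top10.png

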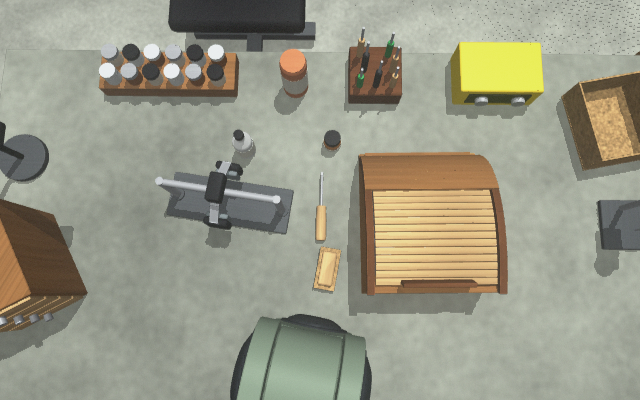

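Run:
```python
from h import *
print(m.read_wrist_force(),m.read_position(),m.read_t()); m.sign_off()
```

```text
[-0.06205437 -0.1420999   0.2296867 ] [0.30037251 0.01937387 0.35936203] 48.05
the job is handed in; nothing more can be done
```

The job is done and was handed in at 48 s: the ear defenders hang on the bar and the door is shut. The one uncertain point is how fully the door opened.

- **Door opening:** The door did not stay fully open. The lip was held at about 0.466 rad under a 40 N push for more than 0.35 s. That is above the required 0.44 rad but short of the 0.484 rad stop. Each time I let go it slid back to about 0.43 rad. It also took far more than the stated 3–8 N to push, and I did not find out why. The 0.466 rad comes from the finger position, with pictures taken during lighter pushes giving about 0.46; I had no direct joint reading.
- **Ear defenders:** I gripped them by the head cushion (31 mm width read), lowered them onto the bar until contact at the expected height, and released them. The final top picture shows them hanging near the bar's middle with one cup on each side. One of the four position estimates (the crown's underside, top camera) was about 12 mm off the bar sideways; the other camera put it on the bar.
- **Door closing:** I pushed the lip from behind until it met the hard stop. After I backed off, the lip measured −156.8 mm in the store's frame, against −157 mm for shut.
- **Bystanders and robot:** In the last top picture the sander, driver, pot and thinner are where they started. The jar was still standing in its place in the last view of the open store, and the shut door now hides it. The robot is clear of everything, with wrist force under 0.3 N.

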